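Fit the keyed spindle into the throwing wheel's pulley hub and hold it down

TASK

Take the steel spindle with the flat-sided tang out of its wooden block and fit it, shaft down, into the hub of the big pulley on the opened throwing wheel: turn it until its key slips into the keyway and keep pushing until its collar has squashed the brass spring washer flat. Finish while still holding the spindle pushed down on the flattened washer, do not let go, because I am about to tighten the hub's grub screws. Leave the jar, bowl, mug, tin and hand tools where they are.

Things in the scene. Friction and masses are not known exactly. Their poses are not given: they have to be found in the camera images.
- spindle_grip (a point): Centre of the spindle's tang, 20 mm above the collar's top. The tang is 40 mm tall, 28 mm along x and 20 mm along y: its two wide flats face +y and -y, grip across these. z up along the spindle, x towards the key; a yellow paint mark on the collar stands above the key
- spindle_collar (a point): Centre of the underside of the spindle's collar, 30 mm below the tang's centre. Same axes
- spindle_tip (a point): Centre of the spindle's lower end face, 62 mm below the collar's underside. Same axes
- spindle: Steel spindle, 112 mm long, 0.4 kg, upright in a wooden block. From the top: flat-sided tang (40 mm tall), round collar (46 mm across, 10 thick), 20 mm shaft (62 mm long, last 6 mm tapering to 13). A key 6 mm wide, 3 mm proud, is on the shaft's +x side from 6 to 42 mm below the collar; below it is plain round pilot. Origin: centre of the collar's underside, z up, x to the key
- block: Wooden block 90 x 90 x 75 mm, fixed to the table, with an upright 34 mm hole in which the spindle stands, its collar resting on the block's top. Origin at the centre of its underside
- hub_mouth (a point): Centre of the mouth of the big pulley's hub, 125 mm above the table. Upright bore 22 mm wide, open below, with a greased 8 mm wide keyway down one side. z up, x as the wheel base's. The keyway's direction is NOT given: it differs each time, within 0.5 rad either side of this x. Key resting on the hub: collar's underside is 42 mm above this point; fully home: 1 mm above
- washer (a joint): Brass thrust washer, 47 mm across, on a wave spring round the hub's neck, for the spindle's collar to bear on. Travel in m: 0 free (its top 5 mm above the hub's mouth), 0.004 squashed flat (1 mm above). It resists with 4 N at first, 11 N when flat, then it is solid; it springs back when let go
- wheel: Opened tabletop throwing wheel, fixed: blue tray 250 mm in x, y from -115 to +240 mm, rim 40 mm high; four pillars 114 mm high near its corners; aluminium pulley 160 mm across at the origin, top 27 mm below the hub's mouth, hard to turn (0.6 N m), a yellow line on it points along the keyway; black motor 103 mm high at y = 165 mm. Origin on the table below the hub's axis
- jar: Amber jar with white lid, 76 mm across, 72 mm high, bystander. Origin: centre of its underside
- bowl: Blue bowl, 120 mm across, 50 mm high, bystander. Origin: centre of its underside
- mug: White mug, 80 mm across, 90 mm high, bystander. Origin: centre of its underside
- hexkey: T-handled hex key with red grip, lying flat, 140 mm long, 16 mm high, bystander. Origin: on the table under the middle of its blade
- rib: Wooden potter's rib, 110 x 55 x 6 mm, lying flat, bystander. Origin: centre of its underside
- looptool: Loop trimming tool with dark wooden handle, 190 mm long, 13 mm high, lying flat, bystander. Origin: on the table under its middle
- tin: Small green grease tin with steel lid, 45 mm across, 28 mm high, standing in the wheel's tray, bystander. Origin: centre of its underside

How it is judged:
By the outcome, as a careful person would: the job done as asked, in the order asked, and still so for the second after the job is handed in, while the arm keeps its last pose, push and grip.
It also fails if it takes over 70 s, if anything falls off the work surface, if the arm or the gripper's body presses on something with over 40 N, if the wrist force passes 120 N, or if a joint passes its speed limit or range.

ROBOT

A 6-joint arm with a two-finger parallel gripper is mounted at the origin on the work surface. World frame = base frame: x ahead of the robot, y to its left, z up, the work surface at z = 0. Lengths are in mm, angles in degrees, forces in N, time in s.
With the tool pointing down it reaches from about 350 to 925 mm from the base axis. Payload 6.4 kg.
Tool frame: the origin (TCP) lies at the very end of the fingers, on their centre line; the grasp point (between the pads) lies 19 mm behind it; z points along the fingers, y is the direction in which the jaws open and shut (so a half turn about z gives the same grasp; the last joint's range is limited). The gripper opens to 94 mm and grips with 3 to 60 N. Pads are 16 mm wide; open, the fingers measure 119 mm over their backs; the gripper's body (75 mm by 177 mm) begins 78 mm behind the grasp point.
Start: joints at [53.509, 14.043, 89.255, -0, 76.702, -9.975], TCP at [290.195, 581.636, 205.455] pointing down, gripper open.
Joint ranges: [-179.41, 179.41], [-58.25, 129.5], [7.25, 145.43], [-54.29, 234.29], [11.92, 165.04], [-157.13, 157.13]. Speed limits (degrees/s): [147.25, 147.25, 180, 180, 180, 180].

INTERFACE

Orientations are given as [roll, pitch, yaw] about the fixed x, y, z axes, in that order (R = Rz(yaw) Ry(pitch) Rx(roll)).
In Python, from station import sensors, camera, camera_model, ctrl gives the robot as it stands.
- The arm moves only by the tool drive_tool, never from a script. Its argument "deltas" is a list of rows, each an object of numbers: "claw": the closure, from 0 (fully open) to 1 (shut); "x", "y", "z": the shift along the tool's x, y, z in m; "spin": the turn about the tool's z in degrees. In form: [{"claw": .., "x": .., "y": .., "z": .., "spin": ..}, ...]. A call has exactly 8 rows; each row shifts and turns the commanded pose from where the row before left it, along the tool's axes as they then stand; what a row does not reach is not made up. A row lasts 1/12 s, in which the tool goes at most 41.7 mm and 7.16 degrees, less where a joint would pass 70% of its speed; a pose out of reach is approached as far as the arm can. A call is refused whole if a number of a shift passes 0.0417 or a number of a turn 7.16, either way. A call with a gripper value outside its range is refused whole. The fingers move at their own pace and stop on an object; the grip force is fixed at half the most. Time passes only in rows, so rows that do not move let the fingers close, or fill a call up. It gives the time, the measured TCP pose, the force and the opening at its end, in the units of the state.
- sensors.state(): the state, without advancing time (a new reading comes with each control period).
- camera(name): name is "scene" or "top" or "wrist"; returns the picture (420x560x3 uint8, red, green, blue); there is no depth.
- camera_model(name): a dict with "fovy" (degrees; the focal length in pixels is half the picture's height over the tangent of half this angle, whatever the lens; pixels are square), "cx", "cy" (the principal point, pixels), "R" (3x3) and "t" (3): a world point X has camera coordinates R X + t; the wrist camera has in their place "mount" (4x4, takes a point from camera to tool coordinates, whose origin is the TCP and whose axes are the flange's). Camera axes: x right, y down, z forward; pixel columns grow to the right and rows downward; lengths in mm; the calibration is good to about 2 mm. A picture is of the moment at which its call begins: read the wrist's pose just before it. camera_model takes no time and is no camera call.
- ctrl.close_job(): hands the job in, once; it reports no verdict.
The state is a dict: "time": time; "joint_pos": joint angles; "qvel": joint speeds; "effort": joint torques, N m; "ee_pos": TCP position; "tcp_rot": TCP orientation; "contact_force": force on the tool from outside, world axes, zero at the start; "wrist_torque": the same for the moment, N m; "width": finger opening in mm.
Only numpy, scipy, OpenCV 4.12 (cv2) and the standard library are available. Lean on these libraries where they do the work, as an engineer would, in place of code of your own. Each camera call takes 0.05 s, during which the arm holds its last target.

## Working session

There is one attempt and no reset: what is moved stays moved. The work goes in short steps, Python scripts to look and compute and a tool call to move; the robot and the scene stay as the last step left them, time stands still between calls to the robot, and variables do not carry over. Pictures are saved under pics/ and viewed, and the job is handed in when it is done.

Besides the shell and the picture viewer there is one more tool, called by a JSON object that holds its "fn" and its "kwargs", one argument or row to a line. drive_tool: Moves the arm, as the interface text tells. Its arguments: {"type":"object","properties":{"deltas":{"type":"array"}},"required":["deltas"]}

```bash
mkdir -p pics; ls; python3 - <<'E'
from station import sensors,camera,camera_model,ctrl
import cv2
print(sensors.state())
for n in ["scene","top","wrist"]:
    cv2.imwrite(f"pics/{n}0.png",camera(n)[:,:,::-1]); print(n,camera_model(n))
E
```

```text
pics
{'time': 0.0, 'joint_pos': array([ 5.35072565e+01,  1.40831578e+01,  8.93253334e+01, -9.63066389e-04,
        7.67020698e+01, -9.97583773e+00]), 'qvel': array([-0.09669723, -0.00613947,  0.08819442, -0.09045106,  0.04422479,
       -0.03400223]), 'effort': array([ 1.28044976e-03, -4.15826404e+01, -3.14597976e+01,  6.85529737e-02,
        3.31908138e-02, -1.52550269e-04]), 'ee_pos': array([289.83688584, 581.12062087, 204.35214184]), 'tcp_rot': array([-1.79890948e+02, -1.82301407e-02,  1.53483299e+02]), 'contact_force': array([-0.37537314, -0.6349497 ,  0.35882424]), 'wrist_torque': array([0.00053356, 0.03126288, 0.02578476]), 'width': 94.29530367038873}
scene {'fovy': 43.05905860918929, 'cx': 281.88513702450126, 'cy': 214.46543610421534, 'R': array([[-0.61388287,  0.789373  ,  0.00617227],
       [ 0.67713987,  0.53058765, -0.50986111],
       [-0.40574552, -0.30881551, -0.86023459]]), 't': array([ 314.57524522, -286.37499523, 1706.35204556])}
top {'fovy': 44.37334943624715, 'cx': 277.95752708138355, 'cy': 207.97535518360755, 'R': array([[-0.02195446, -0.99971925, -0.00891217],
       [-0.99488349,  0.02272582, -0.09843971],
       [ 0.09861461,  0.00670538, -0.99510311]]), 't': array([  11.15013271,  518.01828518, 1593.53074054])}
wrist {'fovy': 61.61571254587051, 'cx': 279.4392033291522, 'cy': 201.47564894860176, 'mount': array([[ 1.16019092e-04, -9.69159367e-01, -2.46434794e-01,
         7.20778787e+01],
       [ 9.99999899e-01,  2.19293229e-04, -3.91628978e-04,
         2.29883017e-01],
       [ 4.33592374e-04, -2.46434724e-01,  9.69159295e-01,
        -1.79605002e+02],
       [ 0.00000000e+00,  0.00000000e+00,  0.00000000e+00,
         1.00000000e+00]])}
```

View pics/scene0.png

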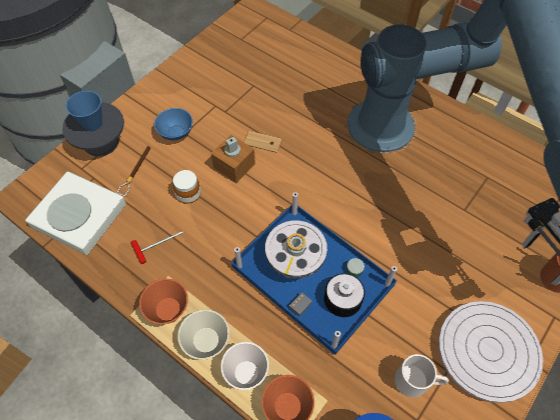

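View pics/top0.png

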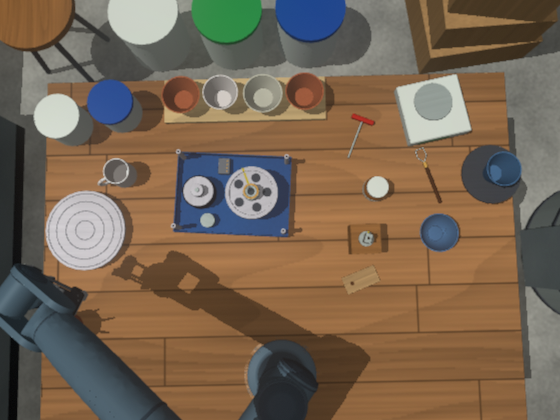

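View pics/wrist0.png

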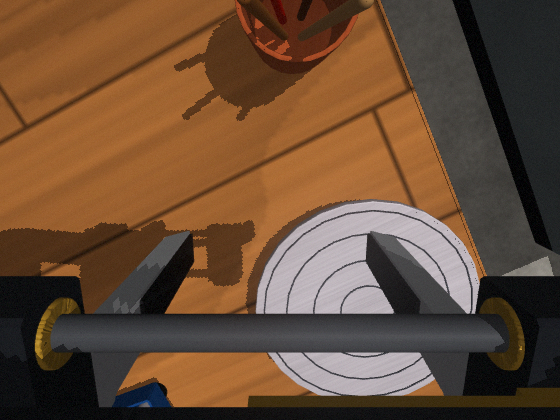

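The scene view shows the block and spindle at about (233,155) and the pulley at (297,248). The top view has the spindle at (367,238) and the hub at (251,191), with its yellow line pointing up. I'll zoom in on both.

```bash
cat > h.py <<'E'
import numpy as np,cv2
from scipy.spatial.transform import Rotation as Ro
from station import sensors,camera,camera_model,ctrl
H=420
def ray(n,uv,st=None):
    m=camera_model(n); f=H/2/np.tan(np.radians(m["fovy"]/2))
    d=np.array([(uv[0]-m["cx"])/f,(uv[1]-m["cy"])/f,1.])
    if n!="wrist":
        R=np.array(m["R"]);return -R.T@np.array(m["t"]),R.T@d
    M=np.array(m["mount"]);Rt=Ro.from_euler("xyz",st["tcp_rot"],degrees=True).as_matrix()
    return Rt@M[:3,3]+st["ee_pos"],Rt@M[:3,:3]@d
def plane(n,uv,z,st=None):
    o,d=ray(n,uv,st);return o+d*(z-o[2])/d[2]
def proj(n,X,st=None):
    m=camera_model(n); f=H/2/np.tan(np.radians(m["fovy"]/2))
    if n!="wrist": c=np.array(m["R"])@X+m["t"]
    else:
        M=np.array(m["mount"]);Rt=Ro.from_euler("xyz",st["tcp_rot"],degrees=True).as_matrix()
        c=M[:3,:3].T@(Rt.T@(np.array(X)-st["ee_pos"])-M[:3,3])
    return np.array([m["cx"]+f*c[0]/c[2],m["cy"]+f*c[1]/c[2]])
E
python3 - <<'E'
import cv2,numpy as np
from h import *
a=cv2.imread("pics/top0.png");s=cv2.imread("pics/scene0.png")
def c(i,x,y,w=50):return cv2.resize(i[y-w:y+w,x-w:x+w],(400,400),interpolation=cv2.INTER_CUBIC) if w!=50 else cv2.resize(i[y-w:y+w,x-w:x+w],(400,400),interpolation=cv2.INTER_NEAREST)
cv2.imwrite("pics/c1.png",np.hstack([c(a,367,238,25),c(a,251,191,35)]))
cv2.imwrite("pics/c2.png",np.hstack([c(s,233,155,30),c(s,297,248,40)]))
print(plane("top",(367,238),110),plane("top",(251,191),125),plane("scene",(232,142),110),plane("scene",(297,242),125))
E
```

```text
[ 414.53357179 -262.39606166  110.        ] [560.6166631   77.58343379 125.        ] [ 406.08683086 -265.06622507  110.        ] [556.1465596   81.50543315 125.        ]
```

View pics/c1.png

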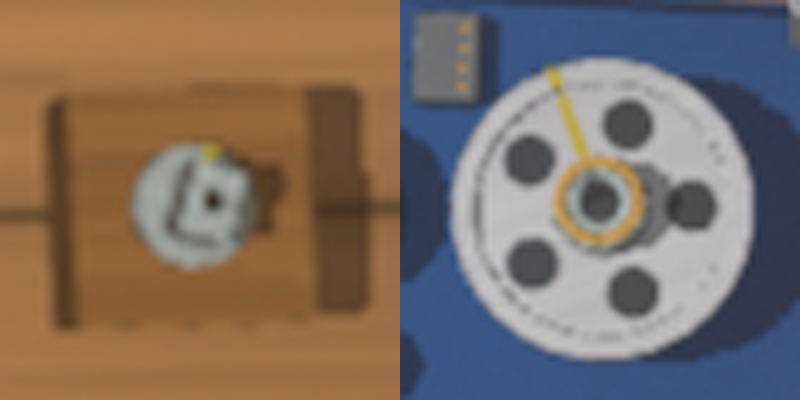

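View pics/c2.png

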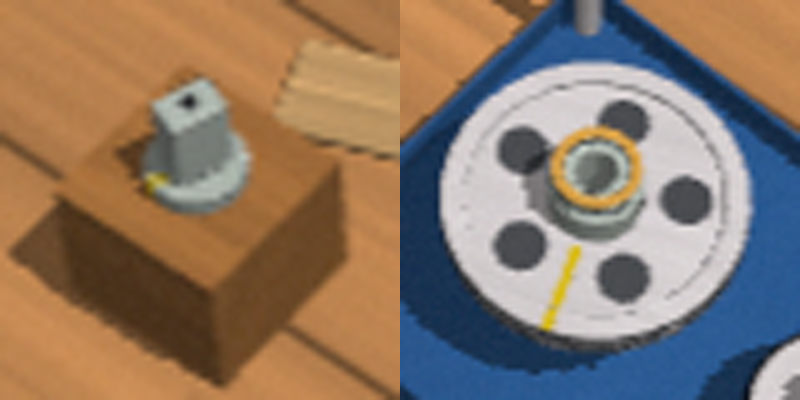

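{"fn": "drive_tool", "kwargs": {
  "deltas": [
    {"claw":0,"x":0,"y":0,"z":0,"spin":-6.5},
    {"claw":0,"x":-0.0313,"y":-0.0186,"z":0,"spin":0},
    {"claw":0,"x":-0.0313,"y":-0.0186,"z":0,"spin":0},
    {"claw":0,"x":-0.0313,"y":-0.0186,"z":0,"spin":0},
    {"claw":0,"x":-0.0313,"y":-0.0186,"z":0,"spin":0},
    {"claw":0,"x":-0.0313,"y":-0.0186,"z":0,"spin":0},
    {"claw":0,"x":-0.0313,"y":-0.0186,"z":0,"spin":0},
    {"claw":0,"x":-0.0313,"y":-0.0186,"z":0,"spin":0}
  ]
}}

```text
time: 0.82
ee_pos: [452.1, 382.7, 205.2]
tcp_rot: [-180.0, -0.0, 160.0]
contact_force: [0.1, -1.0, 0.3]
width: 93.7
```

{"fn": "drive_tool", "kwargs": {
  "deltas": [
    {"claw":0,"x":-0.0313,"y":-0.0186,"z":0,"spin":0},
    {"claw":0,"x":-0.0313,"y":-0.0186,"z":0,"spin":0},
    {"claw":0,"x":-0.0313,"y":-0.0186,"z":0,"spin":0},
    {"claw":0,"x":-0.0128,"y":-0.0352,"z":0,"spin":0},
    {"claw":0,"x":-0.0128,"y":-0.0352,"z":0,"spin":0},
    {"claw":0,"x":-0.0128,"y":-0.0352,"z":0,"spin":0},
    {"claw":0,"x":-0.0128,"y":-0.0352,"z":0,"spin":0},
    {"claw":0,"x":0,"y":0,"z":0,"spin":0}
  ]
}}

```text
time: 1.48
ee_pos: [520.6, 145.0, 205.1]
tcp_rot: [-179.9, 0.0, 159.7]
contact_force: [-0.0, -0.2, -0.1]
width: 94.0
```

{"fn": "drive_tool", "kwargs": {
  "deltas": [
    {"claw":0,"x":-0.03,"y":-0.0242,"z":0,"spin":0},
    {"claw":0,"x":-0.03,"y":-0.0242,"z":0,"spin":0},
    {"claw":0,"x":0,"y":0,"z":0,"spin":0},
    {"claw":0,"x":0,"y":0,"z":0,"spin":0},
    {"claw":0,"x":0,"y":0,"z":0,"spin":0},
    {"claw":0,"x":0,"y":0,"z":0,"spin":0},
    {"claw":0,"x":0,"y":0,"z":0,"spin":0},
    {"claw":0,"x":0,"y":0,"z":0,"spin":0}
  ]
}}

```text
time: 2.15
ee_pos: [559.9, 85.0, 205.4]
tcp_rot: [180.0, -0.0, 160.1]
contact_force: [-0.5, 0.5, -0.1]
width: 93.9
```

```bash
python3 - <<'E'
from h import *
st=sensors.state();im=camera("wrist");print(st["ee_pos"],st["tcp_rot"],st["joint_pos"])
cv2.imwrite("pics/w1.png",im[:,:,::-1]);import pickle;pickle.dump((st,im),open("w1.pkl","wb"))
print(proj("wrist",(559,79,125),st),proj("wrist",(559,79,98),st))
E
```

```text
[559.87995715  84.96656116 205.43105507] [ 1.79997756e+02 -9.94748148e-03  1.60075711e+02] [-2.84228764e+00  2.89741869e+00  1.01687328e+02  5.23583387e-03
  7.54241033e+01 -7.29193167e+01]
[271.44805273 210.5211457 ] [272.16835292 201.81928746]
```

View pics/w1.png

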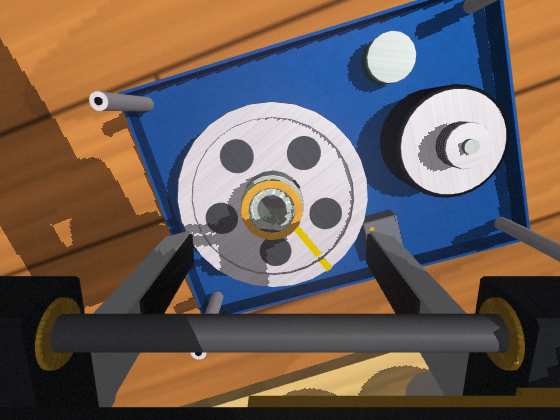

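The wrist view shows the washer ring at about (272,209). The yellow line runs from (295,230) to (329,268). Next I'll measure both.

```bash
cat > hub.py <<'E'
from h import *
import pickle
st,im=pickle.load(open("w1.pkl","rb"))
hsv=cv2.cvtColor(im,cv2.COLOR_RGB2HSV)
for uv in [(250,195),(300,210),(311,248),(320,258)]: print(uv,im[uv[1],uv[0]],hsv[uv[1],uv[0]])
roi=np.zeros(im.shape[:2],np.uint8);roi[160:285,180:350]=1
g=((hsv[...,1]>120)&(hsv[...,0]<35)&(hsv[...,0]>8)&(hsv[...,2]>60)&(roi>0)).astype(np.uint8)
ye=((hsv[...,0]>=24)&(g>0)).astype(np.uint8); wa=((hsv[...,0]<24)&(g>0)).astype(np.uint8)
for nm,m in (("y",ye),("w",wa)):
    k,l,s,c=cv2.connectedComponentsWithStats(m)
    i=1+np.argmax(s[1:,4]);print(nm,s[i],c[i]); 
    if nm=="y": ys,xs=np.where(l==i)
    else: cs=(l==i).astype(np.uint8)
P=np.array([plane("wrist",(x,y),98,st)[:2] for x,y in zip(xs,ys)])
v=cv2.fitLine(P.astype(np.float32),cv2.DIST_L2,0,.01,.01).ravel();print("line",v,np.degrees(np.arctan2(v[1],v[0])),P.min(0),P.max(0))
cn,_=cv2.findContours(cs,cv2.RETR_EXTERNAL,cv2.CHAIN_APPROX_NONE);cn=max(cn,key=len)
Q=np.array([plane("wrist",p[0],130,st)[:2] for p in cn]).astype(np.float32)
print("circ",cv2.minEnclosingCircle(Q),cv2.fitEllipse(Q))
h=np.array(cv2.fitEllipse(Q)[0]); d=P.mean(0)-h; print("dir from hub",np.degrees(np.arctan2(d[1],d[0])))
# tray: long sides direction
b=((hsv[...,0]>100)&(hsv[...,0]<125)&(hsv[...,1]>150)).astype(np.uint8)
cv2.imwrite("pics/m1.png",np.hstack([g*255,b*255])[:,:])
E
python3 hub.py
```

```text
(250, 195) [227 167  66] [ 19 181 227]
(300, 210) [221 161  65] [ 18 180 221]
(311, 248) [225 197   2] [ 26 253 225]
(320, 258) [96 91 93] [168  13  96]
y [294 226  27  31 240] [307.01666667 241.225     ]
w [ 241  180   61   60 1241] [271.0910556  209.25302176]
line [9.4678557e-01 3.2186493e-01 6.0236774e+02 9.5220406e+01] 18.775745 [586.5804756   87.99855028] [618.00089329 102.63636738]
circ ((557.5054321289062, 79.5539321899414), 23.323772430419922) ((557.4821166992188, 79.5224838256836), (45.337158203125, 45.577754974365234), 62.9903678894043)
dir from hub 19.27635876905168
```

{"fn": "drive_tool", "kwargs": {
  "deltas": [
    {"claw":0,"x":0.002,"y":-0.0345,"z":0,"spin":0},
    {"claw":0,"x":0.002,"y":-0.0345,"z":0,"spin":0},
    {"claw":0,"x":0.002,"y":-0.0345,"z":0,"spin":0},
    {"claw":0,"x":0.002,"y":-0.0345,"z":0,"spin":0},
    {"claw":0,"x":0.002,"y":-0.0345,"z":0,"spin":0},
    {"claw":0,"x":0.002,"y":-0.0345,"z":0,"spin":0},
    {"claw":0,"x":0.002,"y":-0.0345,"z":0,"spin":0},
    {"claw":0,"x":0.002,"y":-0.0345,"z":0,"spin":0}
  ]
}}

```text
time: 2.87
ee_pos: [450.0, -170.8, 205.7]
tcp_rot: [-180.0, 0.0, 160.0]
contact_force: [0.9, 1.4, 0.7]
width: 94.0
```

{"fn": "drive_tool", "kwargs": {
  "deltas": [
    {"claw":0,"x":0.002,"y":-0.0345,"z":0,"spin":0},
    {"claw":0,"x":0.002,"y":-0.0345,"z":0,"spin":0},
    {"claw":0,"x":0.002,"y":-0.0345,"z":0,"spin":0},
    {"claw":0,"x":0,"y":0,"z":0,"spin":0},
    {"claw":0,"x":0,"y":0,"z":0,"spin":0},
    {"claw":0,"x":0,"y":0,"z":0,"spin":0},
    {"claw":0,"x":0,"y":0,"z":0,"spin":0},
    {"claw":0,"x":0,"y":0,"z":0,"spin":0}
  ]
}}

```text
time: 3.53
ee_pos: [410.3, -263.9, 205.4]
tcp_rot: [180.0, -0.0, 160.1]
contact_force: [0.1, 0.2, -0.6]
width: 94.0
```

```bash
python3 - <<'E'
from h import *
st=sensors.state();im=camera("wrist");print(st["ee_pos"],st["tcp_rot"],st["joint_pos"])
import pickle;pickle.dump((st,im),open("w2.pkl","wb"))
c=proj("wrist",(410,-264,105),st);print(c)
cv2.imwrite("pics/w2.png",im[:,:,::-1])
x,y=c.astype(int);cv2.imwrite("pics/w2c.png",cv2.resize(im[y-60:y+60,x-60:x+60,::-1],(600,600),interpolation=cv2.INTER_NEAREST));print(x-60,y-60)
E
```

```text
[ 410.3333933  -263.87661792  205.40904725] [ 1.79989343e+02 -2.21487514e-03  1.60110964e+02] [-4.60937596e+01 -8.29528857e+00  1.12469141e+02  8.85318792e-03
  7.58328410e+01 -1.16206890e+02]
[278.88529747 202.17491281]
218 142
```

View pics/w2.png

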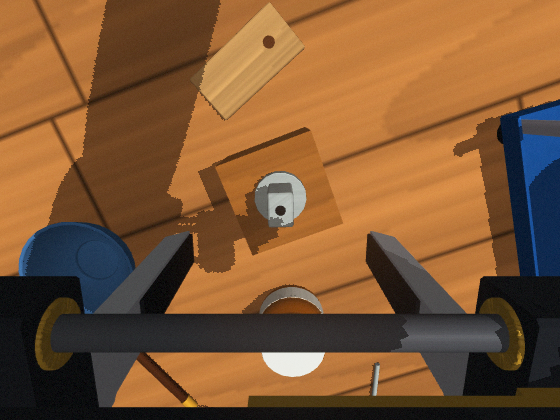

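View pics/w2c.png

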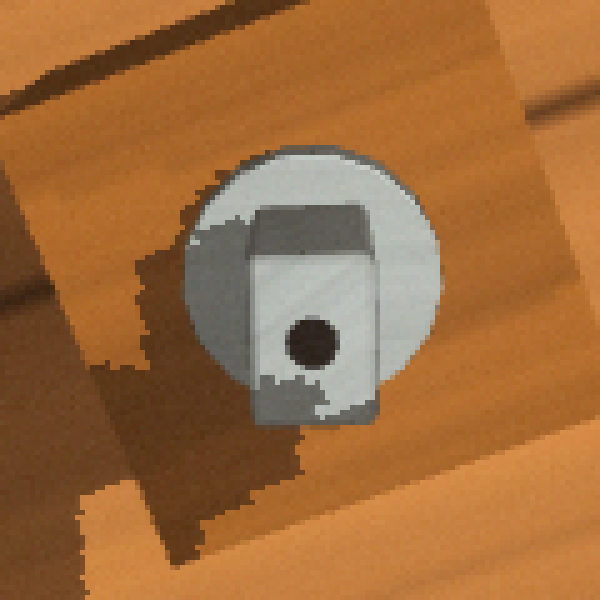

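The wrist crop shows the spindle's tang aligned with the image vertical. Its top hole is at about (280.4,210.4) and the collar centre at (280.7,197). The paint mark is hidden behind the tang.

```bash
python3 - <<'E'
from h import *
import pickle
st,im=pickle.load(open("w2.pkl","rb"))
o=np.array([218,142])
pp=lambda x,y,z:plane("wrist",o+np.array([x,y])/5-.5,z,st)[:2].round(1)
print("hole",pp(312,343,125),"collar",pp(314,276,85))
for a,b in (((251,255),(252,424)),((376,255),(379,424)),((187,276),(441,276))):
    A,B=pp(*a,125 if a[1]==255 else 85),pp(*b,125 if a[1]==255 else 85);d=B-A;print(A,B,np.hypot(*d),np.degrees(np.arctan2(d[1],d[0])))
# mark direction from top view
t=cv2.imread("pics/top0.png");hs=cv2.cvtColor(t,cv2.COLOR_BGR2HSV)[215:260,345:395]
m=(hs[...,0]>22)&(hs[...,0]<34)&(hs[...,1]>100);y,x=np.where(m);print(x+345,y+215)
M=plane("top",(x.mean()+345,y.mean()+215),85);print(M)
E
```

```text
hole [ 411.4 -263.6] collar [ 410.6 -262.9]
[ 395.2 -267.6] [ 420.5 -276.8] 26.920809794655145 -19.98310652189995
[ 401.6 -249.8] [ 427.2 -258.3] 26.974246977441247 -18.367779123901315
[ 403.  -283.9] [ 418.1 -242. ] 44.53784907244622 70.18175714984176
[368 368 369] [231 232 232]
[ 434.39714645 -271.25553559   85.        ]
```

{"fn": "drive_tool", "kwargs": {
  "deltas": [
    {"claw":0,"x":-0.0005,"y":0.0007,"z":0.03,"spin":0},
    {"claw":0,"x":0,"y":0,"z":0.03,"spin":0},
    {"claw":0,"x":0,"y":0,"z":0.03,"spin":0},
    {"claw":0,"x":0,"y":0,"z":0.018,"spin":0},
    {"claw":0,"x":0,"y":0,"z":0.008,"spin":0},
    {"claw":0,"x":0,"y":0,"z":0,"spin":0},
    {"claw":0,"x":0,"y":0,"z":0,"spin":0},
    {"claw":0,"x":0,"y":0,"z":0,"spin":0}
  ]
}}

```text
time: 4.25
ee_pos: [411.6, -265.4, 91.2]
tcp_rot: [-179.9, 0.2, 160.0]
contact_force: [-0.5, 0.2, 0.2]
width: 94.2
```

```bash
python3 - <<'E'
from h import *
for i in range(3):
    st=sensors.state();im=camera("wrist");print(st["ee_pos"].round(2),st["tcp_rot"].round(2))
cv2.imwrite("pics/w3.png",im[:,:,::-1])
E
```

```text
[ 411.58 -265.42   91.17] [-1.7992e+02  1.6000e-01  1.6002e+02]
[ 411.56 -265.52   91.25] [-1.7992e+02  1.7000e-01  1.6000e+02]
[ 411.46 -265.5    91.17] [-1.7992e+02  1.6000e-01  1.6000e+02]
```

View pics/w3.png

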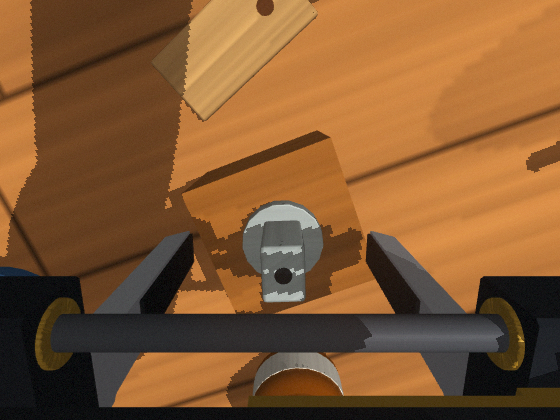

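```bash
python3 - <<'E'
from h import *
st=sensors.state();print({k:np.round(v,2) for k,v in st.items()})
im=cv2.imread("pics/w3.png")[:,:,::-1]
print("hole",plane("wrist",(283.5,275.5),125,st),"jaw center px",proj("wrist",st["ee_pos"]+[0,0,19],st))
Z=[plane("wrist",p,85,st).round(1) for p in ((243,240),(323,240))];print(Z)
cv2.imwrite("pics/s3.png",camera("scene")[90:210,170:310,::-1].repeat(4,0).repeat(4,1))
E
```

```text
{'time': np.float64(4.4), 'joint_pos': array([ -46.13,    0.31,  117.31,   -0.  ,   62.22, -116.12]), 'qvel': array([-0.11,  0.18,  0.4 ,  0.03, -0.05, -0.07]), 'effort': array([  0.04, -27.78, -27.61,  -0.04,   0.06,   0.  ]), 'ee_pos': array([ 411.28, -265.4 ,   90.93]), 'tcp_rot': array([-1.7993e+02,  1.4000e-01,  1.5999e+02]), 'contact_force': array([0.17, 0.08, 0.15]), 'wrist_torque': array([0.05, 0.02, 0.01]), 'width': np.float64(93.83)}
hole [ 411.32611473 -263.14300266  125.        ] jaw center px [278.8576238  263.00403947]
[array([ 401.9, -283.4,   85. ]), array([ 417.2, -241.4,   85. ])]
```

View pics/s3.png

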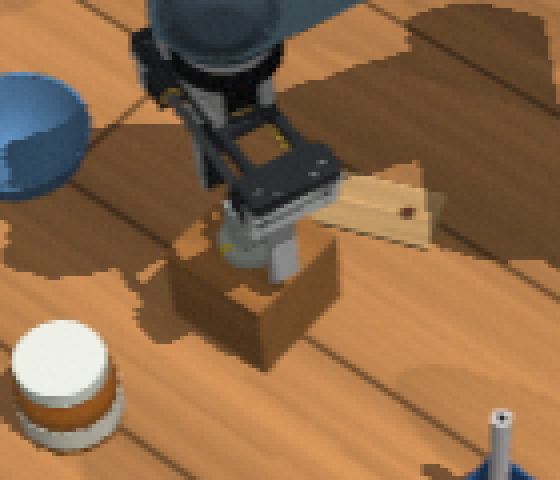

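{"fn": "drive_tool", "kwargs": {
  "deltas": [
    {"claw":0,"x":0.001,"y":0.002,"z":0.002,"spin":0},
    {"claw":0,"x":0,"y":0,"z":0,"spin":0},
    {"claw":0,"x":0,"y":0,"z":0,"spin":0},
    {"claw":0,"x":0,"y":0,"z":0,"spin":0},
    {"claw":0,"x":0,"y":0,"z":0,"spin":0},
    {"claw":0,"x":0,"y":0,"z":0,"spin":0},
    {"claw":0,"x":0,"y":0,"z":0,"spin":0},
    {"claw":0,"x":0,"y":0,"z":0,"spin":0}
  ]
}}

```text
time: 5.12
ee_pos: [410.2, -262.5, 87.5]
tcp_rot: [-180.0, -0.0, 160.0]
contact_force: [-0.1, 0.2, -0.5]
width: 94.2
```

{"fn": "drive_tool", "kwargs": {
  "deltas": [
    {"claw":0.3,"x":-0.001,"y":0,"z":0,"spin":0},
    {"claw":0.5,"x":0,"y":0,"z":0,"spin":0},
    {"claw":0.7,"x":0,"y":0,"z":0,"spin":0},
    {"claw":1,"x":0,"y":0,"z":0,"spin":0},
    {"claw":1,"x":0,"y":0,"z":0,"spin":0},
    {"claw":1,"x":0,"y":0,"z":0,"spin":0},
    {"claw":1,"x":0,"y":0,"z":0,"spin":0},
    {"claw":1,"x":0,"y":0,"z":0,"spin":0}
  ]
}}

```text
time: 5.78
ee_pos: [411.2, -262.7, 87.4]
tcp_rot: [180.0, -0.0, 160.0]
contact_force: [-0.2, 0.6, -0.1]
width: 44.4
```

{"fn": "drive_tool", "kwargs": {
  "deltas": [
    {"claw":1,"x":0,"y":0,"z":0,"spin":0},
    {"claw":1,"x":0,"y":0,"z":0,"spin":0},
    {"claw":1,"x":0,"y":0,"z":0,"spin":0},
    {"claw":1,"x":0,"y":0,"z":0,"spin":0},
    {"claw":1,"x":0,"y":0,"z":0,"spin":0},
    {"claw":1,"x":0,"y":0,"z":0,"spin":0},
    {"claw":1,"x":0,"y":0,"z":0,"spin":0},
    {"claw":1,"x":0,"y":0,"z":0,"spin":0}
  ]
}}

```text
time: 6.45
ee_pos: [411.1, -262.9, 87.5]
tcp_rot: [-180.0, 0.0, 160.0]
contact_force: [-0.5, -1.2, -0.6]
width: 19.9
```

{"fn": "drive_tool", "kwargs": {
  "deltas": [
    {"claw":1,"x":0,"y":0,"z":-0.01,"spin":0},
    {"claw":1,"x":0,"y":0,"z":-0.02,"spin":0},
    {"claw":1,"x":0,"y":0,"z":-0.03,"spin":0},
    {"claw":1,"x":0,"y":0,"z":-0.03,"spin":0},
    {"claw":1,"x":0,"y":0,"z":-0.03,"spin":0},
    {"claw":1,"x":0,"y":0,"z":-0.018,"spin":0},
    {"claw":1,"x":0,"y":0,"z":0,"spin":0},
    {"claw":1,"x":0,"y":0,"z":0,"spin":0}
  ]
}}

```text
time: 7.12
ee_pos: [411.2, -262.5, 225.6]
tcp_rot: [180.0, 0.0, 160.0]
contact_force: [0.0, -0.4, -4.9]
width: 19.8
```

```bash
python3 - <<'E'
from h import *
st=sensors.state();im=camera("wrist");print({k:np.round(v,2) for k,v in st.items()})
import pickle;pickle.dump((st,im),open("w4.pkl","wb"))
cv2.imwrite("pics/w4.png",im[:,:,::-1])
E
```

```text
{'time': np.float64(7.12), 'joint_pos': array([-4.5910e+01, -9.3800e+00,  1.1128e+02,  2.0000e-02,  7.8060e+01,
       -1.1591e+02]), 'qvel': array([-0.08,  1.84,  2.95, -0.11, -0.12, -0.09]), 'effort': array([ 3.000e-02, -2.884e+01, -3.607e+01, -4.000e-02,  3.000e-02,
       -0.000e+00]), 'ee_pos': array([ 411.21, -262.54,  225.6 ]), 'tcp_rot': array([1.8000e+02, 4.0000e-02, 1.5999e+02]), 'contact_force': array([ 0.03, -0.4 , -4.94]), 'wrist_torque': array([0.09, 0.  , 0.02]), 'width': np.float64(19.82)}
```

View pics/w4.png

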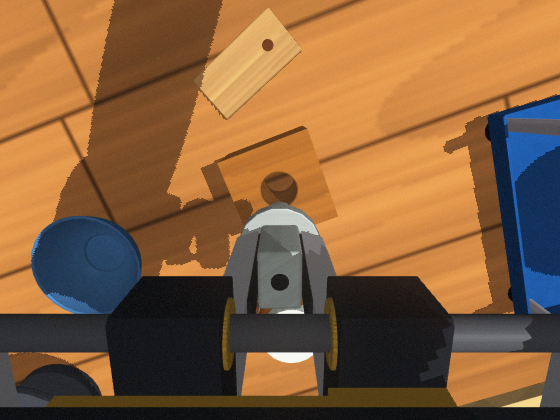

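The wrist view shows the spindle held clear of the block, with its top hole at about (280,282) between the pads. I'll compute its offset in the tool frame.

```bash
python3 - <<'E'
from h import *
import pickle
st,im=pickle.load(open("w4.pkl","rb"))
g=cv2.cvtColor(im,cv2.COLOR_RGB2GRAY)
m=(g[265:300,265:295]<45).astype(np.uint8);k,l,s,c=cv2.connectedComponentsWithStats(m);print(s,c+[265,265])
Rt=Ro.from_euler("xyz",st["tcp_rot"],degrees=True).as_matrix()
i=1+np.argmax(s[1:,4])
X=plane("wrist",c[i]+[265,265],st["ee_pos"][2]+37.5,st);print("tool offset hole",Rt.T@(X-st["ee_pos"]))
cv2.imwrite("pics/w4c.png",cv2.resize(im[190:320,210:350,::-1],None,fx=4,fy=4))
E
```

```text
[[  0   0  30  35 822]
 [  6   9  18  16 228]] [[279.51946472 282.08880779]
 [279.42982456 281.67982456]]
tool offset hole [ -0.65096694   0.26851423 -37.49952142]
```

View pics/w4c.png

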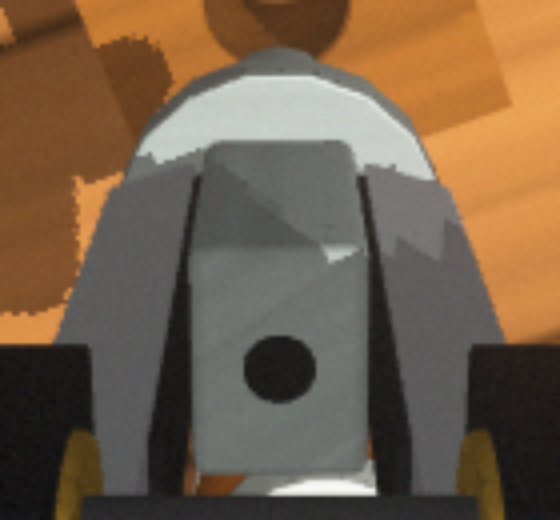

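{"fn": "drive_tool", "kwargs": {
  "deltas": [
    {"claw":1,"x":-0.001,"y":0.0187,"z":0,"spin":0},
    {"claw":1,"x":-0.002,"y":0.034,"z":0,"spin":0},
    {"claw":1,"x":-0.002,"y":0.034,"z":0,"spin":0},
    {"claw":1,"x":-0.002,"y":0.034,"z":0,"spin":0},
    {"claw":1,"x":-0.002,"y":0.034,"z":0,"spin":0},
    {"claw":1,"x":-0.002,"y":0.034,"z":0,"spin":0},
    {"claw":1,"x":-0.002,"y":0.034,"z":0,"spin":0},
    {"claw":1,"x":-0.002,"y":0.034,"z":0,"spin":0}
  ]
}}

```text
time: 7.83
ee_pos: [511.9, -24.5, 222.3]
tcp_rot: [-180.0, -0.3, 160.0]
contact_force: [0.6, -1.4, -4.3]
width: 19.9
```

{"fn": "drive_tool", "kwargs": {
  "deltas": [
    {"claw":1,"x":-0.002,"y":0.034,"z":0,"spin":0},
    {"claw":1,"x":-0.002,"y":0.034,"z":0,"spin":0},
    {"claw":1,"x":-0.001,"y":0.034,"z":0,"spin":0},
    {"claw":1,"x":0,"y":0.012,"z":0,"spin":0},
    {"claw":1,"x":0,"y":0,"z":0,"spin":-6.5},
    {"claw":1,"x":0,"y":0,"z":0,"spin":-6.5},
    {"claw":1,"x":0,"y":0,"z":0,"spin":-6.5},
    {"claw":1,"x":0,"y":0,"z":0,"spin":-6.5}
  ]
}}

```text
time: 8.5
ee_pos: [555.2, 78.7, 222.4]
tcp_rot: [180.0, -0.3, -173.7]
contact_force: [0.5, -0.0, -3.9]
width: 20.1
```

{"fn": "drive_tool", "kwargs": {
  "deltas": [
    {"claw":1,"x":0,"y":0,"z":0,"spin":-6.5},
    {"claw":1,"x":0,"y":0,"z":0,"spin":-6.5},
    {"claw":1,"x":0,"y":0,"z":0,"spin":0},
    {"claw":1,"x":0,"y":0,"z":0,"spin":0},
    {"claw":1,"x":0,"y":0,"z":0,"spin":0},
    {"claw":1,"x":0,"y":0,"z":0,"spin":0},
    {"claw":1,"x":0,"y":0,"z":0,"spin":0},
    {"claw":1,"x":0,"y":0,"z":0,"spin":0}
  ]
}}

```text
time: 9.17
ee_pos: [556.8, 78.6, 225.4]
tcp_rot: [180.0, -0.0, -161.1]
contact_force: [-0.1, 0.0, -4.2]
width: 19.5
```

```bash
python3 - <<'E'
from h import *
st=sensors.state();im=camera("wrist");print({k:np.round(v,2) for k,v in st.items()})
import pickle;pickle.dump((st,im),open("w5.pkl","wb"))
cv2.imwrite("pics/w5.png",im[:,:,::-1])
cv2.imwrite("pics/s5.png",camera("scene")[170:310,220:400,::-1].repeat(4,0).repeat(4,1))
E
```

```text
{'time': np.float64(9.17), 'joint_pos': array([  -3.51,    1.37,  101.14,   -0.  ,   77.51, -112.45]), 'qvel': array([ 0.08, -0.05, -0.18, -0.06,  0.05, -0.19]), 'effort': array([-2.000e-02, -3.490e+01, -3.387e+01, -4.000e-02,  6.000e-02,
        1.000e-02]), 'ee_pos': array([556.79,  78.64, 225.35]), 'tcp_rot': array([ 1.8000e+02, -1.0000e-02, -1.6106e+02]), 'contact_force': array([-0.14,  0.04, -4.17]), 'wrist_torque': array([0.09, 0.01, 0.02]), 'width': np.float64(19.54)}
```

View pics/w5.png

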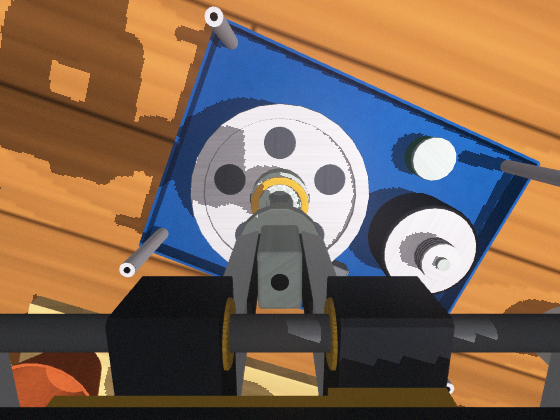

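View pics/s5.png

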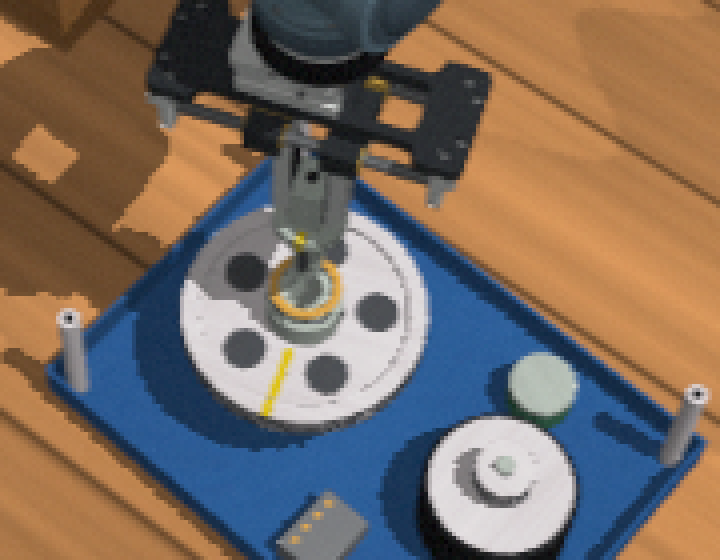

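{"fn": "drive_tool", "kwargs": {
  "deltas": [
    {"claw":1,"x":0,"y":0.0004,"z":0.008,"spin":0},
    {"claw":1,"x":0,"y":0,"z":0.008,"spin":0},
    {"claw":1,"x":0,"y":0,"z":0.005,"spin":0},
    {"claw":1,"x":0,"y":0,"z":0.005,"spin":0},
    {"claw":1,"x":0,"y":0,"z":0.004,"spin":0},
    {"claw":1,"x":0,"y":0,"z":0.003,"spin":0},
    {"claw":1,"x":0,"y":0,"z":0,"spin":0},
    {"claw":1,"x":0,"y":0,"z":0,"spin":0}
  ]
}}

```text
time: 9.93
ee_pos: [556.7, 79.1, 192.4]
tcp_rot: [180.0, -0.0, -161.0]
contact_force: [-0.1, 0.5, -4.6]
width: 19.6
```

{"fn": "drive_tool", "kwargs": {
  "deltas": [
    {"claw":1,"x":0,"y":0,"z":0.002,"spin":0},
    {"claw":1,"x":0,"y":0,"z":0.002,"spin":0},
    {"claw":1,"x":0,"y":0,"z":0.002,"spin":0},
    {"claw":1,"x":0,"y":0,"z":0.002,"spin":0},
    {"claw":1,"x":0,"y":0,"z":0.002,"spin":0},
    {"claw":1,"x":0,"y":0,"z":0,"spin":0},
    {"claw":1,"x":0,"y":0,"z":0,"spin":0},
    {"claw":1,"x":0,"y":0,"z":0,"spin":0}
  ]
}}

```text
time: 10.6
ee_pos: [556.8, 79.1, 182.5]
tcp_rot: [-180.0, 0.0, -161.0]
contact_force: [0.3, 0.2, -4.4]
width: 20.3
```

Still free. Next I'll lower through the key-contact height (TCP about 179.5).

{"fn": "drive_tool", "kwargs": {
  "deltas": [
    {"claw":1,"x":0,"y":0,"z":0.001,"spin":0},
    {"claw":1,"x":0,"y":0,"z":0.001,"spin":0},
    {"claw":1,"x":0,"y":0,"z":0.001,"spin":0},
    {"claw":1,"x":0,"y":0,"z":0.001,"spin":0},
    {"claw":1,"x":0,"y":0,"z":0.001,"spin":0},
    {"claw":1,"x":0,"y":0,"z":0.001,"spin":0},
    {"claw":1,"x":0,"y":0,"z":0,"spin":0},
    {"claw":1,"x":0,"y":0,"z":0,"spin":0}
  ]
}}

```text
time: 11.27
ee_pos: [556.7, 79.0, 176.3]
tcp_rot: [180.0, -0.0, -161.0]
contact_force: [1.0, 0.0, -4.1]
width: 19.8
```

{"fn": "drive_tool", "kwargs": {
  "deltas": [
    {"claw":1,"x":0,"y":0,"z":0.002,"spin":0},
    {"claw":1,"x":0,"y":0,"z":0.002,"spin":0},
    {"claw":1,"x":0,"y":0,"z":0.002,"spin":0},
    {"claw":1,"x":0,"y":0,"z":0.002,"spin":0},
    {"claw":1,"x":0,"y":0,"z":0.002,"spin":0},
    {"claw":1,"x":0,"y":0,"z":0.002,"spin":0},
    {"claw":1,"x":0,"y":0,"z":0,"spin":0},
    {"claw":1,"x":0,"y":0,"z":0,"spin":0}
  ]
}}

```text
time: 11.93
ee_pos: [556.6, 79.1, 164.3]
tcp_rot: [180.0, -0.0, -161.0]
contact_force: [0.5, -0.5, -4.6]
width: 19.8
```

{"fn": "drive_tool", "kwargs": {
  "deltas": [
    {"claw":1,"x":0,"y":0,"z":0.003,"spin":0},
    {"claw":1,"x":0,"y":0,"z":0.003,"spin":0},
    {"claw":1,"x":0,"y":0,"z":0.003,"spin":0},
    {"claw":1,"x":0,"y":0,"z":0.003,"spin":0},
    {"claw":1,"x":0,"y":0,"z":0.003,"spin":0},
    {"claw":1,"x":0,"y":0,"z":0.003,"spin":0},
    {"claw":1,"x":0,"y":0,"z":0,"spin":0},
    {"claw":1,"x":0,"y":0,"z":0,"spin":0}
  ]
}}

```text
time: 12.6
ee_pos: [556.6, 79.1, 146.2]
tcp_rot: [180.0, -0.0, -161.0]
contact_force: [0.1, -0.2, -4.3]
width: 19.9
```

```bash
python3 - <<'E'
from h import *
st=sensors.state();im=camera("scene");print({k:np.round(v,2) for k,v in st.items()})
cv2.imwrite("pics/s6.png",im[170:310,220:400,::-1].repeat(4,0).repeat(4,1))
E
```

```text
{'time': np.float64(12.6), 'joint_pos': array([  -3.47,    5.91,  105.  ,   -0.  ,   69.12, -112.45]), 'qvel': array([ 0.06, -0.39, -0.36, -0.06, -0.02,  0.06]), 'effort': array([-1.000e-02, -3.609e+01, -3.165e+01, -4.000e-02,  5.000e-02,
       -0.000e+00]), 'ee_pos': array([556.57,  79.08, 146.18]), 'tcp_rot': array([ 1.7999e+02, -3.0000e-02, -1.6102e+02]), 'contact_force': array([ 0.08, -0.18, -4.31]), 'wrist_torque': array([ 0.04,  0.  , -0.03]), 'width': np.float64(19.88)}
```

View pics/s6.png

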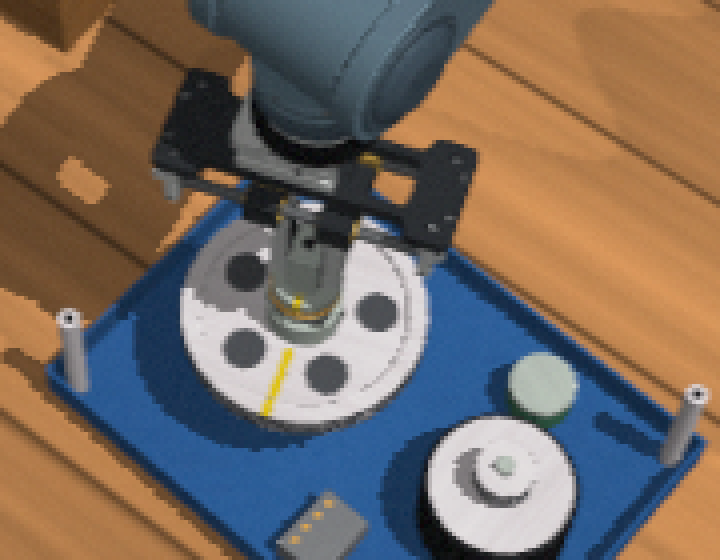

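The scene view shows the collar just above the washer, with the paint mark lined up with the yellow line. Next I'll compress the washer.

{"fn": "drive_tool", "kwargs": {
  "deltas": [
    {"claw":1,"x":0,"y":0,"z":0.001,"spin":0},
    {"claw":1,"x":0,"y":0,"z":0.001,"spin":0},
    {"claw":1,"x":0,"y":0,"z":0.001,"spin":0},
    {"claw":1,"x":0,"y":0,"z":0.001,"spin":0},
    {"claw":1,"x":0,"y":0,"z":0.001,"spin":0},
    {"claw":1,"x":0,"y":0,"z":0.001,"spin":0},
    {"claw":1,"x":0,"y":0,"z":0,"spin":0},
    {"claw":1,"x":0,"y":0,"z":0,"spin":0}
  ]
}}

```text
time: 13.32
ee_pos: [556.9, 79.1, 141.1]
tcp_rot: [-180.0, 0.0, -161.0]
contact_force: [-3.2, 0.8, 1.3]
width: 20.2
```

{"fn": "drive_tool", "kwargs": {
  "deltas": [
    {"claw":1,"x":0,"y":0,"z":0.001,"spin":0},
    {"claw":1,"x":0,"y":0,"z":0.001,"spin":0},
    {"claw":1,"x":0,"y":0,"z":0,"spin":0},
    {"claw":1,"x":0,"y":0,"z":0,"spin":0},
    {"claw":1,"x":0,"y":0,"z":0,"spin":0},
    {"claw":1,"x":0,"y":0,"z":0,"spin":0},
    {"claw":1,"x":0,"y":0,"z":0,"spin":0},
    {"claw":1,"x":0,"y":0,"z":0,"spin":0}
  ]
}}

```text
time: 13.98
ee_pos: [556.9, 79.1, 139.1]
tcp_rot: [-180.0, 0.0, -161.0]
contact_force: [-4.5, -0.0, 4.9]
width: 19.7
```

{"fn": "drive_tool", "kwargs": {
  "deltas": [
    {"claw":1,"x":0,"y":0,"z":0.0005,"spin":0},
    {"claw":1,"x":0,"y":0,"z":0.0005,"spin":0},
    {"claw":1,"x":0,"y":0,"z":0.0005,"spin":0},
    {"claw":1,"x":0,"y":0,"z":0,"spin":0},
    {"claw":1,"x":0,"y":0,"z":0,"spin":0},
    {"claw":1,"x":0,"y":0,"z":0,"spin":0},
    {"claw":1,"x":0,"y":0,"z":0,"spin":0},
    {"claw":1,"x":0,"y":0,"z":0,"spin":0}
  ]
}}

```text
time: 14.65
ee_pos: [557.0, 79.1, 138.5]
tcp_rot: [-180.0, 0.0, -161.0]
contact_force: [-6.3, 0.6, 9.4]
width: 20.0
```

{"fn": "drive_tool", "kwargs": {
  "deltas": [
    {"claw":1,"x":0.0004,"y":0,"z":0.0005,"spin":0},
    {"claw":1,"x":0,"y":0,"z":0.0005,"spin":0},
    {"claw":1,"x":0,"y":0,"z":0,"spin":0},
    {"claw":1,"x":0,"y":0,"z":0,"spin":0},
    {"claw":1,"x":0,"y":0,"z":0,"spin":0},
    {"claw":1,"x":0,"y":0,"z":0,"spin":0},
    {"claw":1,"x":0,"y":0,"z":0,"spin":0},
    {"claw":1,"x":0,"y":0,"z":0,"spin":0}
  ]
}}

```text
time: 15.32
ee_pos: [557.0, 79.0, 138.4]
tcp_rot: [-180.0, 0.1, -161.0]
contact_force: [-7.6, -0.3, 12.9]
width: 20.0
```

{"fn": "drive_tool", "kwargs": {
  "deltas": [
    {"claw":1,"x":0,"y":0,"z":0.0005,"spin":0},
    {"claw":1,"x":0,"y":0,"z":0,"spin":0},
    {"claw":1,"x":0,"y":0,"z":0,"spin":0},
    {"claw":1,"x":0,"y":0,"z":0,"spin":0},
    {"claw":1,"x":0,"y":0,"z":0,"spin":0},
    {"claw":1,"x":0,"y":0,"z":0,"spin":0},
    {"claw":1,"x":0,"y":0,"z":0,"spin":0},
    {"claw":1,"x":0,"y":0,"z":0,"spin":0}
  ]
}}

```text
time: 15.98
ee_pos: [557.1, 79.1, 138.4]
tcp_rot: [-180.0, 0.1, -161.0]
contact_force: [-9.8, 1.2, 16.3]
width: 19.8
```

```bash
python3 - <<'E'
from h import *
st=sensors.state();im=camera("scene");print({k:np.round(v,2) for k,v in st.items()})
w=camera("wrist")
a=cv2.resize(im[195:275,245:345,::-1],(560,448),interpolation=cv2.INTER_NEAREST)
cv2.imwrite("pics/s7.png",a);cv2.imwrite("pics/w7.png",w[:,:,::-1]);cv2.imwrite("pics/s7f.png",im[:,:,::-1])
E
```

```text
{'time': np.float64(15.98), 'joint_pos': array([  -3.47,    6.45,  105.3 ,    0.  ,   68.18, -112.47]), 'qvel': array([ 0.01, -0.01,  0.07, -0.18,  0.01, -0.08]), 'effort': array([-9.300e-01, -2.666e+01, -2.626e+01, -5.000e-02, -2.390e+00,
        2.000e-02]), 'ee_pos': array([557.12,  79.07, 138.4 ]), 'tcp_rot': array([-1.7997e+02,  7.0000e-02, -1.6100e+02]), 'contact_force': array([-9.82,  1.19, 16.35]), 'wrist_torque': array([0.24, 1.78, 0.04]), 'width': np.float64(19.83)}
```

View pics/s7.png

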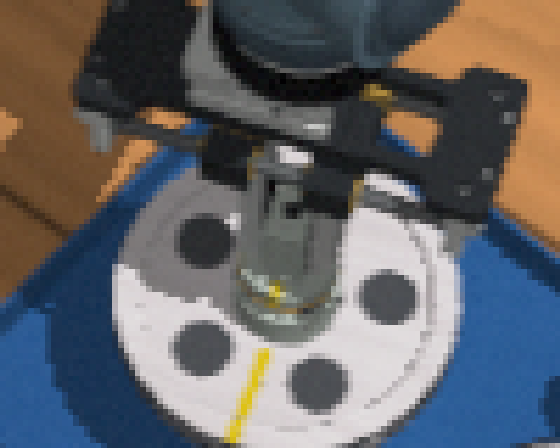

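View pics/w7.png

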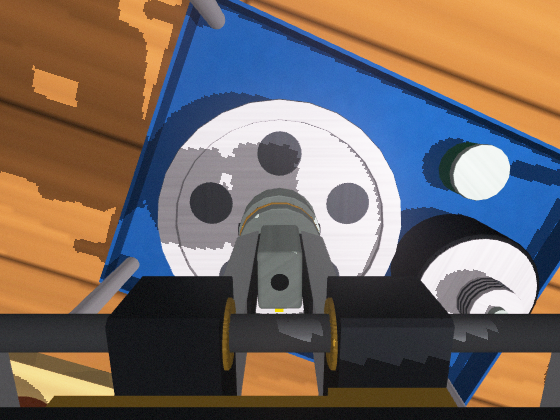

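View pics/s7f.png

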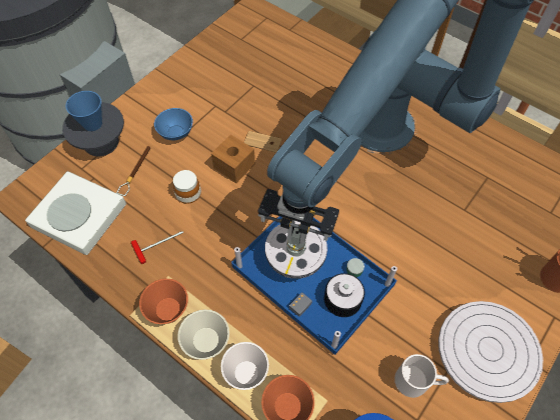

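The scene view shows the collar seated, with only a thin brass line left under it. The paint mark is above the yellow line, and the bystanders haven't moved. Handing in.

```bash
python3 - <<'E'
from h import *
camera("top");st=sensors.state();print(st["ee_pos"],st["contact_force"],st["width"]);print(ctrl.close_job())
E
```

```text
[557.11854622  79.06365387 138.40642956] [-7.81936233  0.45514762 15.7751259 ] 19.690442027371134
the job is handed in; nothing more can be done
None
```

The spindle is fitted in the pulley hub and I handed the job in at about 16 s. The gripper is still closed on it, pushing down on the flattened washer.

- **Fit:** I turned it to the keyway, measured at about 19° from world x. The key passed the hub mouth with no resistance, and the paint mark on the collar sits above the yellow line on the pulley.
- **Washer:** The fingertips stopped at z = 138.4 mm, against 138.5 mm expected with the collar fully home. After that the force rose to about 20 N (after taking off the spindle's weight) with no further travel. The washer needs 11 N to lie flat.
- **Grip:** The finger opening stayed at about 19.8 mm throughout, so I saw no sign of slipping.
- **Sideways load:** A force of about 8–10 N along x built up while pushing. A 0.4 mm correction did not remove it, and I left it there.
- **Bystanders:** The last scene picture shows the jar, bowl, mug, tin and hand tools where they were. I checked this by eye only.

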